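Shut and latch the flap of a bamboo pantry box

TASK

Shut the sprung flap of the bamboo box and latch it: lift the latch bar by its knob, swing the flap in with the bar held up over the striker until the bar meets the back of the catch, and let the bar right down behind the striker so that it keeps the flap shut by itself. Do not force the bar against the catch, and leave the other things on the island where they stand.

Things in the scene. Friction and masses are not known exactly. Their poses are not given: they have to be found in the camera images.
- box: Bamboo box, fixed, 200 deep (x) x 300 wide (y) x 170 high, its lid stays put. Origin: centre of its underside. Its front looks along its own -x. In the front frame sits the flap, a 12 mm board, 239 wide, 24 to 156 above the surface, flush with the frame at angle 0. The flap's upright hinge axis lies on the front plane (100 mm from the origin along -x), 128 mm along +y.
- flap: Sprung flap. Origin: on its front face at the surface's level, under the bar's pivot, 138 mm from the hinge axis. Its axes equal the box's when shut flush; opening by an angle turns it clockwise seen from above. A spring hinge (0.5 N m/rad, at rest near 0.6 rad open, some friction) opens it while not latched or held. Latched it is -0.035 to 0.045 rad open; it can go in to -0.06.
- latch (a joint): Angle of the latch bar on the flap (rad): 0 level (lower stop), grows as its free end is lifted, upper stop 0.30. It falls by its own weight. At 0.15 or more it clears the striker; from 0.15 to 0.28 it is still in front of the catch's back plate, which can then be felt. A hard pinch on the round grip resists its turning (several newtons at the knob): turn along with the bar or pinch lightly.
- bar: Steel latch bar, 6 thick x 150 long x 16 high, on the flap's front. Origin: on the pivot axis (138 mm from the hinge axis, 131 mm above the surface), on the flap's front face. Its -y runs along the bar to the free end, 138 mm from the pivot, past the flap's edge; -x points out of the flap. Its back face is 10 mm off the flap. A staple 21 mm high guides it 30 mm from the pivot.
- knob (a point): Middle of the bar's grip: a round dark steel pin, 16 in diameter, 46 long, standing straight out of the front of the bar along the bar's -x, with a collar 22 in diameter at its outer end. It is 75 mm from the pivot along the bar; this point is 44 mm in front of the flap's front face, 18 mm short of the collar. 25 mm or more is free at either side of it.
- catch: Steel catch on the frame post away from the hinge. Origin: on the box's front plane, at mid-height of the level bar, 260 mm from the hinge axis; axes as the box. Its keeper, 20 wide, has an upright back plate up to 36 above the origin, a floor 10 below it and in front the striker: a lip 4 thick, its top 4 above the origin, with a slot 8 wide behind it.
- catch_plate (a point): Point on the box's front plane, midway across the catch and 25 mm above its origin, behind the raised bar. The keeper is set in slotted holes: its back plate stands anywhere from 2 to 18 mm in front of this point, by a setting that is not reported and must be felt. Three or four newtons are enough to feel it; 10 N already strains it.
- container: Open square glass container, 130 x 130 x 65, 0.45 kg, bystander. Origin: centre of its underside.
- lid: Square orange silicone lid lying flat, 134 x 134 x 13 with a pull tab, bystander. Origin: centre of its underside.
- canister: Round brushed aluminium canister, 96 in diameter, 152 high with its knob, bystander. Origin: centre of its underside.
- timer: Small grey plastic timer, 64 x 64 x 28, with a white press button on top, bystander. Origin: centre of its underside.
- jar: Amber glass jar with a wooden cap, 68 in diameter, 110 high, bystander. Origin: centre of its underside.
- mug: Blue ceramic mug, 82 in diameter, 92 high, bystander. Origin: centre of its underside.
- spoon: Wooden spoon lying flat, 240 long, bystander. Origin: middle of its underside.

How it is judged:
On the way:
1. the latch bar is lifted clear of the striker (value of joint latch above 0.12 rad), for 0.1 s.
At the end, for the whole second after the job is handed in: The latch bar lies level in the catch (latch angle under 0.03 rad) behind the striker and by itself keeps the flap shut (flap within 0.065 rad of the box's front) and at rest against its spring; the seven bystanders are within 15 mm of where they stood (value of joint latch below 0.03 rad and angle between the x axis of flap and the x axis of box, either way round below 0.065 rad and angular speed of flap below 0.05 rad/s and distance of each of container, lid, canister, timer, jar, mug, spoon from where it was at the start of the episode below 0.015 m); the robot touches nothing.
It fails at once if the latch bar is forced against the catch (more than 10 N) (contact force between bar and catch above 10 N).
It fails at once if one of the seven other things is moved by more than 15 mm (distance of any of container, lid, canister, timer, jar, mug, spoon from where it was at the start of the episode above 0.015 m).
It also fails if it takes over 61 s, if anything falls off the work surface, if the arm or the gripper's body presses on something with over 40 N, if the wrist force passes 120 N, or if a joint passes its speed limit or range.

ROBOT

A 6-joint arm with a two-finger parallel gripper is mounted at the origin on the work surface. World frame = base frame: x ahead of the robot, y to its left, z up, the work surface at z = 0. Lengths are in m, angles in rad, forces in N, time in s.
With the tool pointing down it reaches from about 0.275 to 0.825 m from the base axis. Payload 5.2 kg.
Tool frame: the origin (TCP) lies at the very end of the fingers, on their centre line; the grasp point (between the pads) lies 19 mm behind it; z points along the fingers, y is the direction in which the jaws open and shut (so a half turn about z gives the same grasp; the last joint's range is limited). The gripper opens to 93 mm and grips with 3 to 60 N. Pads are 15 mm wide; open, the fingers measure 128 mm over their backs; the gripper's body (75 mm by 188 mm) begins 65 mm behind the grasp point.
Start: joints at [0.969, 0.259, 1.535, -0, 1.348, -0.203], TCP at [0.214, 0.507, 0.219] pointing down, gripper open.
Joint ranges: [-3.14, 3.14], [-0.91, 2.08], [0.19, 2.58], [-1.22, 4.36], [0.22, 2.71], [-3.12, 3.12]. Speed limits (rad/s): [2.57, 2.57, 3.14, 3.14, 3.14, 3.14].

INTERFACE

Orientations are given as a rotation vector (axis times angle).
In Python, from workcell import arm gives the robot as it stands.
- The arm moves only by the tool move_arm, never from a script. Its argument "commands" is a list that holds one entry, the list of rows, each a list of 7 numbers: the shift along the tool's x, y, z in cm, then the turn, a rotation vector about the tool's x, y, z in rad, then the gripper's target within -1 to 1 (fully open at 1, half-way at 0, shut at -1). A call has exactly 10 rows; each row shifts and turns the pose as measured when the row begins, along the tool's axes as they then stand; what a row does not reach is not made up. A row lasts 1/12 s, in which the tool goes at most 41.7 mm and 7.16 degrees, less where a joint would pass 70% of its speed; a pose out of reach is approached as far as the arm can. A call is refused whole if a number of a shift passes 4.17 or a number of a turn 0.125, either way. A call with a gripper value outside its range is refused whole. The fingers move at their own pace and stop on an object; "squeeze" is the grip in N (left out, the last holds). Time passes only in rows, so rows that do not move let the fingers close, or fill a call up. It gives the time, the measured TCP pose, the force and the opening at its end, in the units of the state.
- arm.get_obs(): the state, without advancing time (a new reading comes with each control period).
- arm.camera(name): name is "scene" or "side" or "wrist"; returns a dict with "pixels" (400x640x3 uint8, red, green, blue), "fx", "fy", "cx", "cy" (pixels), "distortion" ([k1, k2, p1, p2, k3] as OpenCV has them; the pictures are not rectified), "R" (3x3) and "t" (3): a world point X has camera coordinates R X + t. Camera axes: x right, y down, z forward; pixel columns grow to the right and rows downward; lengths in m; the calibration is good to about 2 mm. A picture is of the moment at which its call begins. There is no depth.
- arm.finish_job(): hands the job in, once; it reports no verdict.
Trained networks look in the newest picture that a camera, given by its name, has taken for a name from the list of things; names that differ only in an ending like _2 or _b are one class to them, and where a whole thing is asked for, a point or a joint stands for the part that bears it (a point fixed in the world has none). Each returns a list of dicts, best first, with "p" (0 to 1); they miss things now and then, are a little off and sometimes report something else, mostly with a low value. They report only what shows in the picture. A call takes as long as a camera call.
- arm.spot_in(camera, name): "point" ([row, column] in pixels, amid what is visible of it).
The state is a dict: "time_s": time; "qpos": joint angles; "joint_velocities": joint speeds; "tau": joint torques, N m; "tool_pos": TCP position; "tcp_rot": TCP orientation; "wrist_force": force on the tool from outside, world axes, zero at the start; "moment": the same for the moment, N m; "gripper_width": finger opening in m.
Only numpy, scipy, OpenCV 4.12 (cv2) and the standard library are available. Lean on these libraries where they do the work, as an engineer would, in place of code of your own. Each camera call takes 0.05 s, during which the arm holds its last target.

## Working session

There is one attempt and no reset: what is moved stays moved. The work goes in short steps, Python scripts to look and compute and a tool call to move; the robot and the scene stay as the last step left them, time stands still between calls to the robot, and variables do not carry over. Pictures are saved under pics/ and viewed, and the job is handed in when it is done.

Besides the shell and the picture viewer there is one more tool, called after "Emit:" as a command line: name --argument value ..., lists and objects as JSON in quotes. move_arm: Moves the arm, as the interface text tells. Its arguments: {"type":"object","properties":{"commands":{"type":"array"},"squeeze":{"type":"number"}},"required":["commands"]}

```bash
ls; mkdir -p pics
python3 - <<'E'
from workcell import arm
import cv2, numpy as np
o=arm.get_obs(); print(o)
for c in ["scene","side","wrist"]:
    d=arm.camera(c); cv2.imwrite(f"pics/{c}0.png",cv2.cvtColor(d["pixels"],cv2.COLOR_RGB2BGR))
    print(c,{k:(np.round(v,4).tolist() if not np.isscalar(v) else v) for k,v in d.items() if k!="pixels"})
    if c!="wrist":
        for n in ["box","flap","bar","knob","catch"]:
            print(n,[(np.round(x["point"],1).tolist(),round(x["p"],2)) for x in arm.spot_in(c,n)][:3])
E
```

```text
pics
{'time_s': 0.0, 'qpos': array([ 9.69184433e-01,  2.59343805e-01,  1.53607866e+00, -6.47197439e-06,
        1.34799879e+00, -2.02763645e-01]), 'joint_velocities': array([ 0.00018537, -0.00059582, -0.00059892,  0.00099692, -0.0005236 ,
        0.0007006 ]), 'tau': array([ 1.06575135e-03, -4.37300384e+01, -2.84006953e+01,  7.19445432e-02,
        4.10343753e-02, -9.86504506e-05]), 'tool_pos': array([0.21324225, 0.50638503, 0.21781905]), 'tcp_rot': array([-6.22221824e-01, -3.07863233e+00,  2.64645296e-03]), 'wrist_force': array([0.63879845, 0.00684445, 1.11632286]), 'moment': array([-0.0209198 , -0.00839201,  0.00284303]), 'gripper_width': 0.09282974235996486}
scene {'fx': 368.16233772399494, 'fy': 368.16233772399494, 'cx': 326.519343222698, 'cy': 202.99115442225786, 'distortion': [-0.0648, 0.0, 0.0, 0.0, 0.0], 'R': [[0.1922, 0.9812, 0.0172], [0.6776, -0.12, -0.7256], [-0.7099, 0.1511, -0.6879]], 't': [-0.1558, -0.292, 1.4367]}
box [([179.7, 330.7], 0.81), ([190.3, 458.6], 0.75), ([262.3, 177.7], 0.69)]
flap [([198.8, 275.4], 0.65)]
bar [([206.7, 271.7], 0.46)]
knob [([206.2, 268.9], 0.8)]
catch [([204.8, 334.4], 0.55)]
side {'fx': 415.9493705387481, 'fy': 415.9493705387481, 'cx': 321.54474942853733, 'cy': 198.76081152807825, 'distortion': [-0.0218, 0.0, 0.0, 0.0, 0.0], 'R': [[0.9994, -0.0311, 0.0138], [-0.0158, -0.7836, -0.621], [0.0301, 0.6205, -0.7837]], 't': [-0.5982, 0.1122, 1.1749]}
box [([205.6, 263.8], 0.79), ([302.8, 244.4], 0.65), ([187.6, 317.7], 0.39)]
flap [([238.1, 277.2], 0.75)]
bar [([237.2, 312.6], 0.88)]
knob [([238.4, 314.7], 0.92)]
catch [([186.3, 315.1], 0.6)]
wrist {'fx': 352.9234842601439, 'fy': 352.9234842601439, 'cx': 324.4855565979665, 'cy': 197.9388750947324, 'distortion': [-0.0008, 0.0, 0.0, 0.0, 0.0], 'R': [[0.3882, 0.9216, -0.0006], [0.8933, -0.3761, 0.246], [0.2265, -0.096, -0.9693]], 't': [-0.5495, -0.0296, 0.391]}
```

View pics/scene0.png

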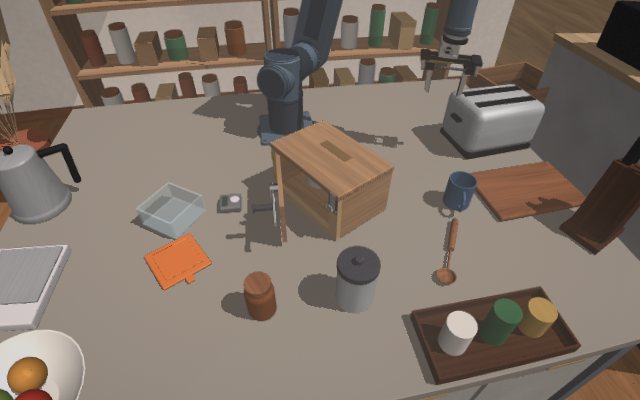

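View pics/side0.png

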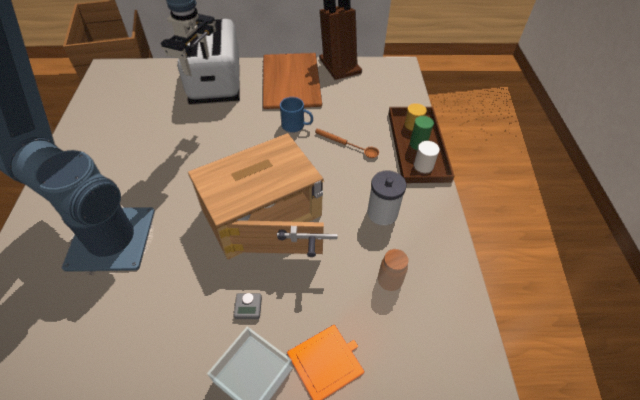

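View pics/wrist0.png

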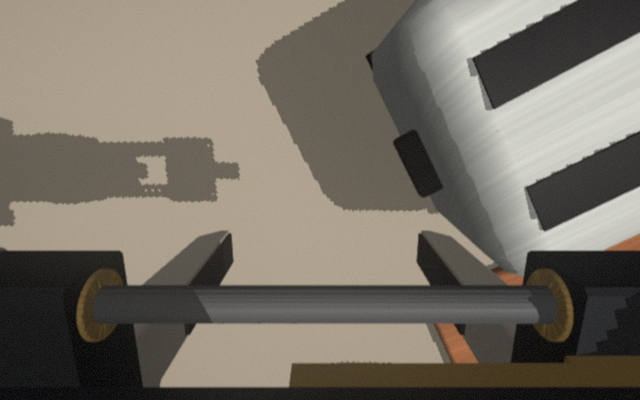

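Run:
```python
import cv2
a=cv2.imread("pics/side0.png")[120:270,170:350]; cv2.imwrite("pics/side0z.png",cv2.resize(a,None,fx=4.4,fy=4,interpolation=cv2.INTER_CUBIC)[:600,:792])
a=cv2.imread("pics/scene0.png")[115:255,240:410]; cv2.imwrite("pics/scene0z.png",cv2.resize(a,None,fx=4,fy=4,interpolation=cv2.INTER_CUBIC))
```

```text
(no output)
```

View pics/side0z.png

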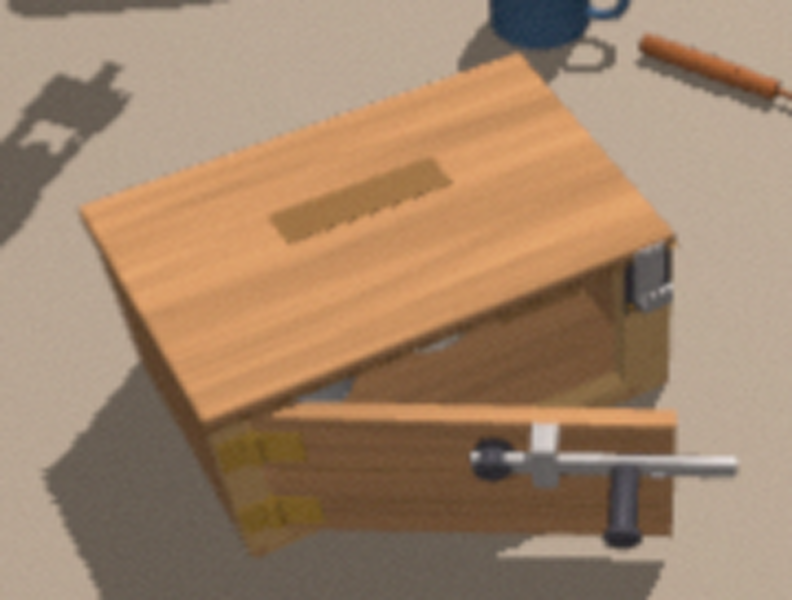

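View pics/scene0z.png

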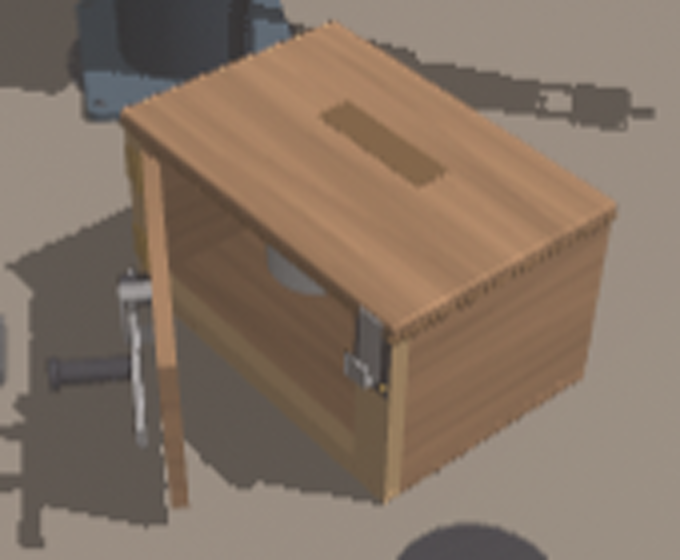

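```bash
cat > h.py <<'E'
import numpy as np, cv2
from scipy.optimize import least_squares
from scipy.spatial.transform import Rotation as Rn
CAM={'scene':dict(f=368.16233772399494,c=(326.519343222698,202.99115442225786),k=-0.0648),
'side':dict(f=415.9493705387481,c=(321.54474942853733,198.76081152807825),k=-0.0218)}
def save(c):
    from workcell import arm
    d=arm.camera(c); return d
def proj(d,X):
    K=np.array([[d["fx"],0,d["cx"]],[0,d["fy"],d["cy"]],[0,0,1]])
    p,_=cv2.projectPoints(np.asarray(X,float).reshape(-1,1,3),cv2.Rodrigues(np.asarray(d["R"]))[0],np.asarray(d["t"],float),K,np.asarray(d["distortion"],float))
    return p[:,0]
def rz(a): return np.array([[np.cos(a),-np.sin(a),0],[np.sin(a),np.cos(a),0],[0,0,1]])
def box2w(p,X): # p=x,y,yaw
    return np.atleast_2d(X)@rz(p[2]).T+[p[0],p[1],0]
def flap2box(th,X): # flap coords (origin under pivot) -> box; clockwise opening
    H=np.array([-.1,.128,0]); return (np.atleast_2d(X)+[0,-.138,0])@rz(-th).T+H
def barpt(lat,X): # bar coords -> flap coords ; lift free end (-y end up)
    c,s=np.cos(lat),np.sin(lat); X=np.atleast_2d(X)
    # rotation about x: -y -> up  => rot about -x
    return np.c_[X[:,0], c*X[:,1]+s*X[:,2], -s*X[:,1]+c*X[:,2]]+[0,0,.131]
E
python3 - <<'E'
from h import *
from workcell import arm
import pickle
D={c:arm.camera(c) for c in("scene","side")}
pickle.dump(D,open("cams.pkl","wb"))
S=lambda u,v:((u+.5)/4.4-.5+170,(v+.5)/4-.5+120)
C=lambda u,v:((u+.5)/4-.5+240,(v+.5)/4-.5+115)
B=[("side",(.1,.15,.17),S(82,210)),("side",(.1,-.15,.17),S(520,55)),("side",(-.1,-.15,.17),S(673,238)),("side",(-.1,.15,.17),S(210,422)),("side",(-.1,.15,0),S(262,555)),
("scene",(.1,.15,.17),C(335,22)),("scene",(-.1,.15,.17),C(125,115)),("scene",(-.1,-.15,.17),C(398,340)),("scene",(.1,-.15,.17),C(615,212)),("scene",(-.1,-.15,0),C(388,500)),("scene",(.1,-.15,0),C(583,380))]
F=[("side",(0,-.101,.156),S(675,412)),("side",(0,-.101,.024),S(672,535)),("side",(-.062,-.075,.131),S(622,537)),("side",(-.013,-.138,.131),S(737,465)),
("scene",(-.062,-.075,.131),C(55,373)),("scene",(-.013,-.138,.131),C(142,440)),("scene",(0,-.101,.024),C(178,507))]
def res(p,full=False):
    r=[]
    for c,X,uv in B: r.append(proj(D[c],box2w(p,X))[0]-uv)
    for c,X,uv in F: r.append(proj(D[c],box2w(p,flap2box(p[3],X)))[0]-uv)
    return np.array(r) if full else np.ravel(r)
best=least_squares(res,[.4,.05,1.4,.55],loss='soft_l1')
print(best.x); print(np.round(res(best.x,True),1))
p=best.x
print("knob",box2w(p,flap2box(p[3],(-.044,-.075,.131))),"catchpt",box2w(p,(-.1,-.132,.131)),"hinge",box2w(p,(-.1,.128,0)))
E
```

```text
[0.42238458 0.08281393 2.07480793 0.54990098]
[[ 0.1 -1. ]
 [-0.1 -0.6]
 [ 0.4 -1.5]
 [-1.  -0.8]
 [-1.3  1.5]
 [-0.  -0.1]
 [-0.5 -1. ]
 [-0.7 -3. ]
 [ 0.3 -2.2]
 [-0.6  2.3]
 [ 0.4  0.4]
 [-0.1  3.3]
 [-0.2  0.3]
 [ 0.7 -1.1]
 [ 0.4  0.3]
 [ 1.5  1. ]
 [ 0.5  0.6]
 [-1.2  0.7]]
knob [[ 0.56935266 -0.12029258  0.131     ]] catchpt [[0.5862649  0.05899708 0.131     ]] hinge [[ 0.35859532 -0.06656789  0.        ]]
```

Emit:
move_arm --commands '[[[0,0,-1,0,0,0.122,1],[0,0,-1,0,0,0.122,1],[0,0,-1,0,0,0.122,1],[0,0,-1,0,0,0.122,1],[0,0,-1,0,0,0.122,1],[0,0,-1,0,0,0.122,1],[0,0,-1,0,0,0.122,1],[0,0,-1,0,0,0.122,1],[0,0,-1,0,0,0.122,1],[0,0,0,0,0,0.122,1]]]' --squeeze 10

```text
time_s: 1.58
tool_pos: [0.213, 0.5061, 0.3119]
tcp_rot: [2.305, 2.133, -0.004]
wrist_force: [-0.4, -0.0, 0.3]
gripper_width: 0.0931
```

Emit:
move_arm --commands '[[[-3.34,2.1,0,0,0,-0.03,1],[-3.34,2.1,0,0,0,0,1],[-3.34,2.1,0,0,0,0,1],[-3.34,2.1,0,0,0,0,1],[-3.34,2.1,0,0,0,0,1],[-3.34,2.1,0,0,0,0,1],[-3.34,2.1,0,0,0,0,1],[-3.34,2.1,0,0,0,0,1],[-3.34,2.1,0,0,0,0,1],[-3.34,2.1,0,0,0,0,1]]]'

```text
time_s: 2.42
tool_pos: [0.4059, 0.1537, 0.3126]
tcp_rot: [-2.27, -2.172, -0.007]
wrist_force: [0.6, 0.8, -0.0]
gripper_width: 0.093
```

```bash
cat > st.py <<'E'
from h import *
from workcell import arm
import sys
o=arm.get_obs(); R=Rn.from_rotvec(o["tcp_rot"]).as_matrix()
print("t",o["time_s"],"pos",o["tool_pos"].round(4),"F",o["wrist_force"].round(2),"M",o["moment"].round(3),"w",o["gripper_width"].round(4))
print("yaw y",np.arctan2(R[1,1],R[0,1]).round(4)); print(R.round(3))
if len(sys.argv)>3:
    tgt=np.array([float(a) for a in sys.argv[1:4]]); print("to target in tool cm",(R.T@(tgt-o["tool_pos"])*100).round(2))
E
python3 st.py .569 -.120 .30
```

```text
Traceback (most recent call last):
  File "st.py", line 5, in <module>
    print("t",o["time_s"],"pos",o["tool_pos"].round(4),"F",o["wrist_force"].round(2),"M",o["moment"].round(3),"w",o["gripper_width"].round(4))
                                                                                                                  ^^^^^^^^^^^^^^^^^^^^^^^^
AttributeError: 'float' object has no attribute 'round'
```

Emit:
move_arm --commands '[[[-3.1,1.9,0.0,0,0,0,1],[-3.1,1.9,0.0,0,0,0,1],[-3.1,1.9,0,0,0,0,1],[-3.1,1.9,0,0,0,0,1],[-3.1,1.9,0,0,0,0,1],[-3.1,1.9,0,0,0,0,1],[-3.1,1.9,0,0,0,0,1],[-3.1,1.9,0,0,0,0,1],[-1.0,0.8,0,0,0,0,1],[0,0,0,0,0,0,1]]]'

```text
time_s: 3.25
tool_pos: [0.5608, -0.1351, 0.3126]
tcp_rot: [2.278, 2.158, 0.01]
wrist_force: [0.4, 0.8, 0.1]
gripper_width: 0.0929
```

```bash
sed -i 's/o\["gripper_width"\].round(4)/round(o["gripper_width"],4)/' st.py
python3 st.py .569 -.120 .112
python3 - <<'E'
from h import *
from workcell import arm
for c in("side","scene","wrist"):
    d=arm.camera(c); cv2.imwrite(f"pics/{c}1.png",cv2.cvtColor(d["pixels"],cv2.COLOR_RGB2BGR))
    X=box2w([.4224,.0828,2.0748],flap2box(.55,(-.044,-.075,.131)))
    print(c,proj(d,X),arm.spot_in(c,"knob")[:2])
E
```

```text
t 3.25 pos [ 0.5608 -0.1351  0.3126] F [0.39 0.81 0.13] M [-0.054  0.039  0.041] w 0.0929
yaw y -0.0542
[[ 0.054  0.999  0.007]
 [ 0.999 -0.054  0.001]
 [ 0.002  0.007 -1.   ]]
to target in tool cm [ 1.52  0.59 20.07]
side [[311.85719815 246.37085741]] [{'point': [239.7, 311.6], 'p': 0.93}]
scene [[262.04874077 208.21700531]] [{'point': [208.5, 263.3], 'p': 0.69}]
wrist [[332.66167377 166.89142974]] [{'point': [137.8, 330.9], 'p': 0.85}]
```

View pics/wrist1.png

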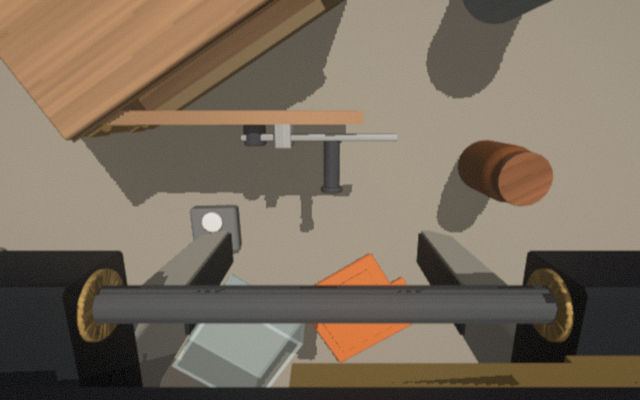

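View pics/side1.png

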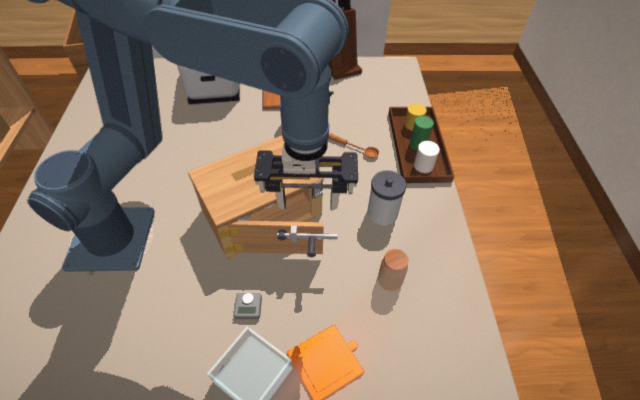

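Emit:
move_arm --commands '[[[0.75,0.3,0.5,0,0,0,1],[0.75,0.3,1,0,0,0,1],[0,0,3,0,0,0,1],[0,0,3,0,0,0,1],[0,0,3,0,0,0,1],[0,0,2.5,0,0,0,1],[0,0,1.5,0,0,0,1],[0,0,0.5,0,0,0,1],[0,0,0,0,0,0,1],[0,0,0,0,0,0,1]]]'

```text
time_s: 4.38
tool_pos: [0.5678, -0.0995, 0.158]
tcp_rot: [2.255, 2.175, 0.019]
wrist_force: [0.2, 1.0, 0.7]
gripper_width: 0.093
```

```bash
python3 st.py .569 -.120 .112
python3 - <<'E'
from h import *
from workcell import arm
for c in("wrist",):
    d=arm.camera(c); cv2.imwrite(f"pics/{c}2.png",cv2.cvtColor(d["pixels"],cv2.COLOR_RGB2BGR))
    X=box2w([.4224,.0828,2.0748],flap2box(.55,[(-.044,-.075,.131),(-.062,-.075,.131),(-.016,-.075,.131)]))
    print(c,proj(d,X),arm.spot_in(c,"knob")[:2])
E
```

```text
t 4.3833 pos [ 0.5678 -0.0995  0.158 ] F [0.23 0.96 0.7 ] M [-0.041  0.036 -0.042] w 0.093
yaw y -0.0357
[[ 0.036  0.999  0.015]
 [ 0.999 -0.036  0.002]
 [ 0.003  0.015 -1.   ]]
to target in tool cm [-2.05  0.13  4.59]
wrist [[327.54435312 261.17743725]
 [327.17567999 288.62467845]
 [328.14940791 216.12595928]] [{'point': [216.9, 324.2], 'p': 0.65}, {'point': [183.6, 233.7], 'p': 0.29}]
```

View pics/wrist2.png

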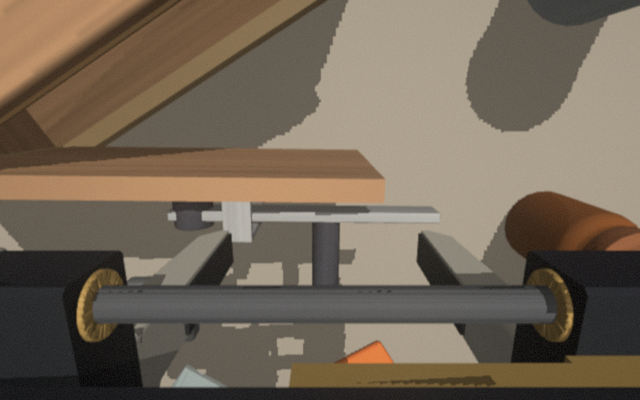

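Emit:
move_arm --commands '[[[-0.6,0,0,0.008,0,0,1],[-0.5,0,0,0.007,0,0,1],[-0.4,0,0,0,0,0,1],[-0.2,0,0,0,0,0,1],[0,0,0,0,0,0,1],[0,0,0,0,0,0,1],[0,0,0,0,0,0,1],[0,0,0,0,0,0,1],[0,0,0,0,0,0,1],[0,0,0,0,0,0,1]]]'

```text
time_s: 5.32
tool_pos: [0.5708, -0.1213, 0.1643]
tcp_rot: [2.257, 2.173, 0.009]
wrist_force: [0.9, 0.1, 0.3]
gripper_width: 0.093
```

```bash
python3 st.py .569 -.120 .112
```

```text
t 5.3167 pos [ 0.5708 -0.1213  0.1643] F [0.92 0.06 0.33] M [-0.089  0.046  0.028] w 0.093
yaw y -0.0379
[[ 0.038  0.999  0.01 ]
 [ 0.999 -0.038 -0.002]
 [-0.002  0.01  -1.   ]]
to target in tool cm [ 0.13 -0.23  5.23]
```

Emit:
move_arm --commands '[[[0.0,-0.1,0.8,0,0,0,1],[0,-0.1,1,0,0,0,1],[0,0,1,0,0,0,1],[0,0,0.8,0,0,0,1],[0,0,0.6,0,0,0,1],[0,0,0.4,0,0,0,1],[0,0,0.2,0,0,0,1],[0,0,0,0,0,0,1],[0,0,0,0,0,0,1],[0,0,0,0,0,0,1]]]'

```text
time_s: 6.15
tool_pos: [0.5676, -0.1202, 0.1089]
tcp_rot: [2.259, 2.177, 0.006]
wrist_force: [0.2, 0.5, 0.1]
gripper_width: 0.0929
```

```bash
python3 st.py .569 -.120 .112;  python3 - <<'E'
from h import *
from workcell import arm
for c in("wrist","side"):
    d=arm.camera(c); cv2.imwrite(f"pics/{c}3.png",cv2.cvtColor(d["pixels"],cv2.COLOR_RGB2BGR))
    X=box2w([.4224,.0828,2.0748],flap2box(.55,[(-.044,-.075,.131),(-.062,-.075,.131),(-.016,-.075,.131)]))
    print(c,proj(d,X),arm.spot_in(c,"knob")[:2])
E
```

```text
t 6.15 pos [ 0.5676 -0.1202  0.1089] F [0.18 0.47 0.06] M [-0.062  0.051 -0.002] w 0.0929
yaw y -0.0371
[[ 0.037  0.999  0.006]
 [ 0.999 -0.037 -0.   ]
 [ 0.     0.006 -1.   ]]
to target in tool cm [ 0.02  0.14 -0.31]
wrist [[328.4855095  264.49977097]
 [328.0226601  300.7381074 ]
 [329.25959732 203.87942809]] [{'point': [205.0, 328.0], 'p': 0.81}]
side [[311.85719815 246.37085741]
 [311.63879484 252.74079638]
 [312.18778177 236.73366115]] [{'point': [241.9, 312.6], 'p': 0.66}]
```

View pics/wrist3.png

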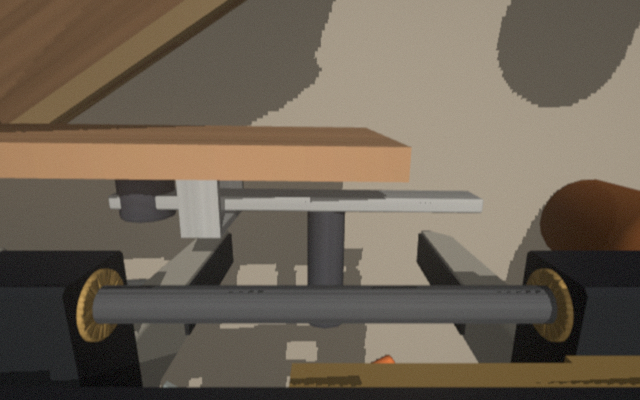

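View pics/side3.png

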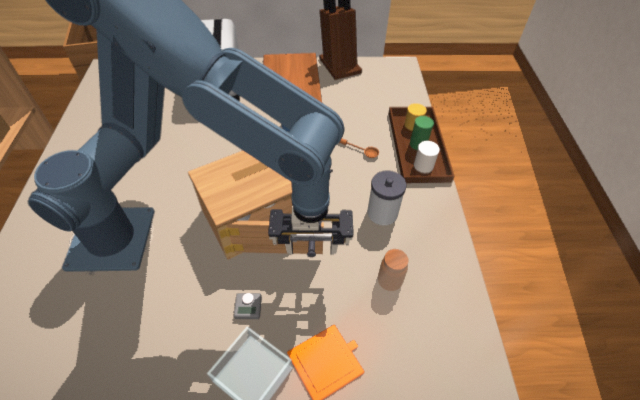

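Emit:
move_arm --commands '[[[0,0,-0.2,0,0,0,-1],[0,0,0,0,0,0,-1],[0,0,0,0,0,0,-1],[0,0,0,0,0,0,-1],[0,0,0,0,0,0,-1],[0,0,0,0,0,0,-1],[0,0,0,0,0,0,-1],[0,0,0,0,0,0,-1],[0,0,0,0,0,0,-1],[0,0,0,0,0,0,-1]]]' --squeeze 8

```text
time_s: 7.18
tool_pos: [0.5683, -0.1204, 0.1125]
tcp_rot: [2.258, 2.175, 0.008]
wrist_force: [-0.9, 0.1, 0.3]
gripper_width: 0.0308
```

```bash
python3 st.py .569 -.120 .112
```

```text
t 7.1833 pos [ 0.5683 -0.1204  0.1125] F [-0.88  0.14  0.29] M [-0.055  0.042 -0.03 ] w 0.0308
yaw y -0.0371
[[ 0.037  0.999  0.008]
 [ 0.999 -0.037 -0.001]
 [-0.001  0.008 -1.   ]]
to target in tool cm [0.05 0.07 0.05]
```

Emit:
move_arm --commands '[[[0,0,0,0,0,0,-1],[0,0,0,0,0,0,-1],[0,0,0,0,0,0,-1],[0,0,0,0,0,0,-1],[0,0,0,0,0,0,-1],[0,0,0,0,0,0,-1],[0,0,0,0,0,0,-1],[0,0,0,0,0,0,-1],[0,0,0,0,0,0,-1],[0,0,0,0,0,0,-1]]]'

```text
time_s: 8.02
tool_pos: [0.5679, -0.1203, 0.1124]
tcp_rot: [2.258, 2.176, 0.007]
wrist_force: [-1.4, 0.4, 0.2]
gripper_width: 0.0158
```

```bash
python3 st.py .569 -.120 .112
```

```text
t 8.0167 pos [ 0.5679 -0.1203  0.1124] F [-1.4   0.4   0.19] M [-0.027  0.151 -0.015] w 0.0158
yaw y -0.0373
[[ 0.037  0.999  0.007]
 [ 0.999 -0.037 -0.001]
 [-0.001  0.007 -1.   ]]
to target in tool cm [0.04 0.1  0.04]
```

Emit:
move_arm --commands '[[[0,0.05,-0.2,-0.027,0,0,-1],[0,0.05,-0.2,-0.027,0,0,-1],[0,0.05,-0.2,-0.027,0,0,-1],[0,0.05,-0.2,-0.027,0,0,-1],[0,0.05,-0.2,-0.027,0,0,-1],[0,0.05,-0.2,-0.027,0,0,-1],[0,0,0,0,0,0,-1],[0,0,0,0,0,0,-1],[0,0,0,0,0,0,-1],[0,0,0,0,0,0,-1]]]'

```text
time_s: 8.85
tool_pos: [0.5702, -0.1204, 0.124]
tcp_rot: [2.168, 2.089, 0.181]
wrist_force: [0.2, 0.3, -0.8]
gripper_width: 0.0156
```

```bash
cat > est.py <<'E'
from h import *
from workcell import arm
import sys
P=[.4224,.0828,2.0748]
o=arm.get_obs(); R=Rn.from_rotvec(o["tcp_rot"]).as_matrix(); g=o["tool_pos"]-.019*R[:,2]
# latch from grasp height, flap angle from grasp horizontal position
lat=np.arcsin((g[2]-.131)/.075)
b=(g-[P[0],P[1],0])@rz(P[2]); v=b-np.array([-.1,.128,0])  # from hinge in box frame
rad=.138+.075*np.cos(lat)
ang=np.arctan2(v[0],-v[1]); r=np.hypot(v[0],v[1])
d=np.sqrt(max(r*r-rad*rad,0)) # distance in front along -x flap
th=np.arctan2(-v[0],-v[1])-np.arctan2(.044,rad)
print("t",round(o["time_s"],2),"TCP",o["tool_pos"].round(4),"grasp",g.round(4),"F",o["wrist_force"].round(2),"M",o["moment"].round(3),"w",round(o["gripper_width"],4))
y=R[:,1]; print("tool tilt(lift) from y:",np.arcsin(y[2]).round(4),"yaw y",np.arctan2(y[1],y[0]).round(4),"-> flap ang by yaw",round(P[2]-np.pi/2-np.arctan2(y[1],y[0]),4),"x tilt",R[2,0].round(4))
print("lat by height",lat.round(4),"flap ang by pos",th.round(4),"r",r.round(4),"expected r",np.hypot(rad,.044).round(4))
nx=rz(P[2]-th)[:,0]; print("force along +x_flap (reaction)",(o["wrist_force"]@nx).round(2))
if len(sys.argv)>2:
    tt,tl=float(sys.argv[1]),float(sys.argv[2])
    K=box2w(P,flap2box(tt,barpt(tl,(-.044,-.075,0))))[0]
    # desired tool: x=+x_flap,y=-y_bar
    Fx=rz(P[2]-tt); ex=Fx[:,0]; ey=-(Fx@np.array([0,np.cos(tl),-np.sin(tl)])); ez=np.cross(ex,ey); Rd=np.c_[ex,ey,ez]
    tcp=K+.019*ez
    print("target TCP",tcp.round(4),"shift tool cm",(R.T@(tcp-o["tool_pos"])*100).round(2),"turn",Rn.from_matrix(R.T@Rd).as_rotvec().round(4))
E
python3 est.py .55 .215
python3 - <<'E'
from h import *
from workcell import arm
for c in("wrist","side"):
    d=arm.camera(c); cv2.imwrite(f"pics/{c}4.png",cv2.cvtColor(d["pixels"],cv2.COLOR_RGB2BGR))
E
```

```text
t 8.85 TCP [ 0.5702 -0.1204  0.124 ] grasp [ 0.5669 -0.1203  0.1427] F [ 0.2   0.35 -0.82] M [-0.075  0.157 -0.047] w 0.0156
tool tilt(lift) from y: 0.1737 yaw y -0.0374 -> flap ang by yaw 0.5414 x tilt -0.0006
lat by height 0.1564 flap ang by pos 0.5519 r 0.2151 expected r 0.2166
force along +x_flap (reaction) 0.36
target TCP [ 0.5717 -0.1204  0.1284] shift tool cm [ 0.01  0.23 -0.41] turn [-0.0413 -0.0011  0.0084]
```

View pics/wrist4.png

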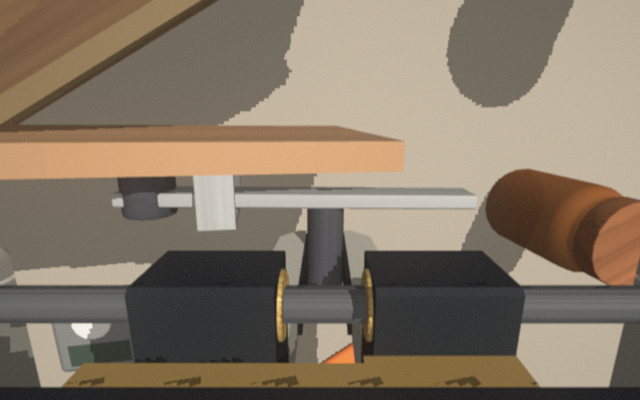

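Emit:
move_arm --commands '[[[0,0.05,-0.2,-0.02,0,0,-1],[0,0.05,-0.2,-0.02,0,0,-1],[0,0,0,0,0,0,-1],[0,0,0,0,0,0,-1],[0,0,0,0,0,0,-1],[0,0,0,0,0,0,-1],[0,0,0,0,0,0,-1],[0,0,0,0,0,0,-1],[0,0,0,0,0,0,-1],[0,0,0,0,0,0,-1]]]'

```text
time_s: 9.78
tool_pos: [0.5704, -0.1202, 0.1276]
tcp_rot: [2.144, 2.066, 0.224]
wrist_force: [0.6, -0.7, -1.5]
gripper_width: 0.0156
```

```bash
python3 est.py .50 .215; python3 est.py .2 .215|tail -1;python3 est.py .0 .215|tail -1
```

```text
t 9.78 TCP [ 0.5704 -0.1202  0.1276] grasp [ 0.5663 -0.12    0.1462] F [ 0.62 -0.66 -1.52] M [-0.054  0.144 -0.02 ] w 0.0156
tool tilt(lift) from y: 0.2162 yaw y -0.0371 -> flap ang by yaw 0.5411 x tilt 0.0
lat by height 0.2035 flap ang by pos 0.5507 r 0.2145 expected r 0.216
force along +x_flap (reaction) -0.63
target TCP [ 0.5741 -0.1097  0.1284] shift tool cm [ 1.06  0.34 -0.01] turn [ 0.0012  0.0088 -0.0401]
target TCP [ 0.5772 -0.0441  0.1284] shift tool cm [7.63 0.41 0.  ] turn [ 0.0012  0.0729 -0.3332]
target TCP [ 0.5684 -0.0011  0.1284] shift tool cm [11.89 -0.6  -0.22] turn [ 0.0011  0.1157 -0.5286]
```

Emit:
move_arm --commands '[[[0.4,0.1,0.02,0,0.004,-0.02,-1],[0.5,0.1,0.02,0,0.005,-0.022,-1],[0.5,0.1,0.02,0,0.005,-0.022,-1],[0.5,0.1,0.02,0,0.005,-0.022,-1],[0.5,0.1,0.02,0,0.005,-0.022,-1],[0.5,0.1,0.02,0,0.005,-0.022,-1],[0.5,0.1,0.02,0,0.005,-0.022,-1],[0.4,0.08,0.02,0,0.004,-0.018,-1],[0.2,0.04,0.01,0,0.002,-0.01,-1],[0,0,0,0,0,0,-1]]]'

```text
time_s: 10.62
tool_pos: [0.577, -0.0751, 0.1274]
tcp_rot: [1.93, 2.288, 0.247]
wrist_force: [0.1, -1.2, -0.6]
gripper_width: 0.0156
```

```bash
python3 est.py .1 .215
```

```text
t 10.62 TCP [ 0.577  -0.0751  0.1274] grasp [ 0.573  -0.0758  0.1459] F [ 0.14 -1.17 -0.58] M [-0.267  0.222 -0.082] w 0.0156
tool tilt(lift) from y: 0.2151 yaw y 0.1692 -> flap ang by yaw 0.3348 x tilt 0.0004
lat by height 0.2003 flap ang by pos 0.3419 r 0.2145 expected r 0.216
force along +x_flap (reaction) -1.17
target TCP [ 0.5739 -0.0224  0.1284] shift tool cm [5.25 0.6  0.02] turn [ 1.000e-04  4.970e-02 -2.294e-01]
```

Emit:
move_arm --commands '[[[0.4,0.1,0.02,0,0.004,-0.02,-1],[0.5,0.1,0.02,0,0.005,-0.022,-1],[0.5,0.1,0.02,0,0.005,-0.022,-1],[0.5,0.1,0.02,0,0.005,-0.022,-1],[0.5,0.1,0.02,0,0.005,-0.022,-1],[0.5,0.1,0.02,0,0.005,-0.022,-1],[0.5,0.1,0.02,0,0.005,-0.022,-1],[0.4,0.08,0.02,0,0.004,-0.018,-1],[0.2,0.04,0.01,0,0.002,-0.01,-1],[0,0,0,0,0,0,-1]]]'

```text
time_s: 11.45
tool_pos: [0.5743, -0.0303, 0.1274]
tcp_rot: [1.695, 2.487, 0.268]
wrist_force: [0.1, -1.4, -0.7]
gripper_width: 0.0155
```

```bash
python3 est.py .05 .215;python3 - <<'E'
from h import *
from workcell import arm
P=[.4224,.0828,2.0748]
for c in("wrist","side","scene"):
    d=arm.camera(c); im=cv2.cvtColor(d["pixels"],cv2.COLOR_RGB2BGR)
    q=proj(d,box2w(P,[(-.1,-.122,.131),(-.1,-.142,.131),(-.1,-.132,.167),(-.1,-.15,.17),(-.1,.15,.17)])); print(c,q.round(1).tolist())
    cv2.imwrite(f"pics/{c}5.png",im)
    if c!="wrist":
        u,v=q[0].astype(int); u=max(60,u);v=max(50,v)
        cv2.imwrite(f"pics/{c}5z.png",cv2.resize(im[v-60:v+60,u-80:u+80],None,fx=5,fy=5,interpolation=cv2.INTER_CUBIC))
E
```

```text
t 11.45 TCP [ 0.5743 -0.0303  0.1274] grasp [ 0.5705 -0.0318  0.1459] F [ 0.11 -1.4  -0.69] M [-0.344  0.241 -0.06 ] w 0.0155
tool tilt(lift) from y: 0.2145 yaw y 0.374 -> flap ang by yaw 0.13 x tilt 0.0006
lat by height 0.2003 flap ang by pos 0.1363 r 0.2147 expected r 0.216
force along +x_flap (reaction) -1.34
target TCP [ 0.5714 -0.0117  0.1284] shift tool cm [ 1.84  0.43 -0.02] turn [-0.0004  0.0164 -0.0781]
wrist [[397.5, 85.9], [437.0, 80.7], [462.3, 76.7], [510.6, 70.3], [-654.8, 223.3]]
side [[313.8, 191.1], [320.2, 188.3], [317.1, 181.0], [322.9, 177.7], [216.3, 224.3]]
scene [[330.7, 202.1], [335.8, 206.3], [333.6, 193.7], [338.5, 196.6], [270.3, 142.4]]
```

View pics/wrist5.png

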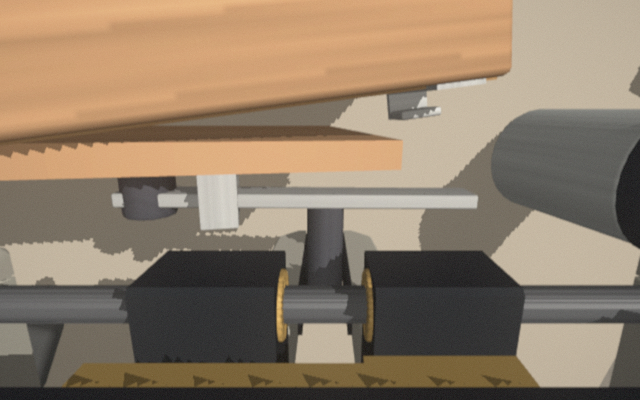

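View pics/scene5z.png

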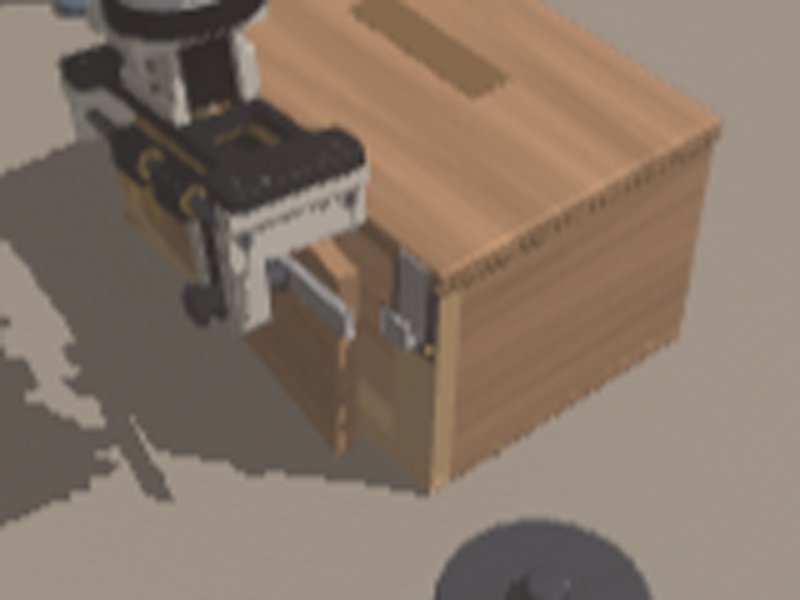

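View pics/side5z.png

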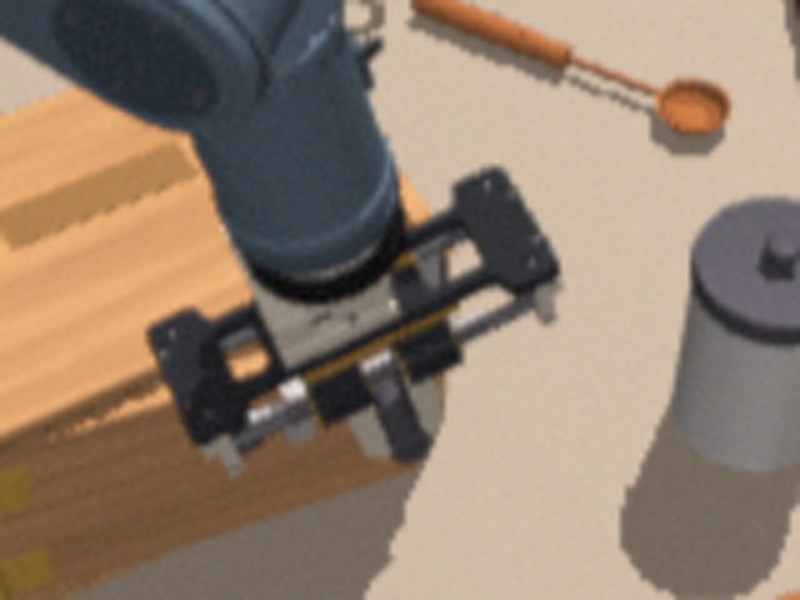

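Emit:
move_arm --commands '[[[0.2,0.04,0.01,0,0.002,-0.01,-1],[0.2,0.04,0.01,0,0.002,-0.01,-1],[0.2,0.04,0.01,0,0.002,-0.01,-1],[0.2,0.04,0.01,0,0.002,-0.01,-1],[0.2,0.04,0.01,0,0.002,-0.01,-1],[0.1,0.02,0.0,0,0.001,-0.005,-1],[0,0,0,0,0,0,-1],[0,0,0,0,0,0,-1],[0,0,0,0,0,0,-1],[0,0,0,0,0,0,-1]]]'

```text
time_s: 12.43
tool_pos: [0.5721, -0.0194, 0.1274]
tcp_rot: [1.623, 2.539, 0.273]
wrist_force: [-0.5, -0.5, -1.3]
gripper_width: 0.0157
```

```bash
python3 est.py .03 .215
```

```text
t 12.43 TCP [ 0.5721 -0.0194  0.1274] grasp [ 0.5685 -0.0211  0.146 ] F [-0.48 -0.53 -1.33] M [-0.261  0.262 -0.103] w 0.0157
tool tilt(lift) from y: 0.2148 yaw y 0.4333 -> flap ang by yaw 0.0707 x tilt -0.0007
lat by height 0.2008 flap ang by pos 0.0853 r 0.2147 expected r 0.216
force along +x_flap (reaction) -0.29
target TCP [ 0.5703 -0.0074  0.1284] shift tool cm [ 1.16  0.35 -0.03] turn [-0.0002  0.0094 -0.0398]
```

Emit:
move_arm --commands '[[[0.07,0.015,0,0,0,-0.002,-1],[0.07,0.015,0,0,0,-0.002,-1],[0.07,0.015,0,0,0,-0.002,-1],[0.07,0.015,0,0,0,-0.002,-1],[0.07,0.015,0,0,0,-0.002,-1],[0.07,0.015,0,0,0,-0.002,-1],[0.07,0.015,0,0,0,-0.002,-1],[0.07,0.015,0,0,0,-0.002,-1],[0.07,0.015,0,0,0,-0.002,-1],[0.07,0.015,0,0,0,-0.002,-1]]]'

```text
time_s: 13.27
tool_pos: [0.5705, -0.0123, 0.1277]
tcp_rot: [1.593, 2.554, 0.27]
wrist_force: [0.2, -1.8, -2.4]
gripper_width: 0.0159
```

```bash
python3 est.py .03 .215
```

```text
t 13.27 TCP [ 0.5705 -0.0123  0.1277] grasp [ 0.5668 -0.014   0.1462] F [ 0.23 -1.77 -2.35] M [-0.355  0.164 -0.037] w 0.0159
tool tilt(lift) from y: 0.2146 yaw y 0.456 -> flap ang by yaw 0.048 x tilt -0.0063
lat by height 0.2048 flap ang by pos 0.0513 r 0.2147 expected r 0.216
force along +x_flap (reaction) -1.69
target TCP [ 0.5703 -0.0074  0.1284] shift tool cm [ 0.44  0.21 -0.03] turn [-0.0004  0.0103 -0.0176]
```

Emit:
move_arm --commands '[[[0.05,0.01,0,0,0.001,-0.002,-1],[0.05,0.01,0,0,0.001,-0.002,-1],[0.05,0.01,0,0,0.001,-0.002,-1],[0.05,0.01,0,0,0.001,-0.002,-1],[0.05,0.01,0,0,0.001,-0.002,-1],[0.05,0.01,0,0,0.001,-0.002,-1],[0.05,0.01,0,0,0.001,-0.002,-1],[0.05,0.01,0,0,0.001,-0.002,-1],[0.05,0.01,0,0,0.001,-0.002,-1],[0.05,0.01,0,0,0.001,-0.002,-1]]]'

```text
time_s: 14.1
tool_pos: [0.569, -0.007, 0.1279]
tcp_rot: [1.567, 2.579, 0.277]
wrist_force: [0.2, -1.6, -1.7]
gripper_width: 0.0155
```

```bash
python3 est.py .0 .215
```

```text
t 14.1 TCP [ 0.569  -0.007   0.1279] grasp [ 0.5654 -0.0089  0.1464] F [ 0.2  -1.61 -1.72] M [-0.376  0.14  -0.029] w 0.0155
tool tilt(lift) from y: 0.2144 yaw y 0.479 -> flap ang by yaw 0.025 x tilt -0.0007
lat by height 0.2074 flap ang by pos 0.0267 r 0.2147 expected r 0.2159
force along +x_flap (reaction) -1.52
target TCP [ 0.5684 -0.0011  0.1284] shift tool cm [ 0.55  0.23 -0.01] turn [-0.0006  0.006  -0.0244]
```

Emit:
move_arm --commands '[[[0.04,0.01,0,0,0.0005,-0.002,-1],[0.04,0.01,0,0,0.0005,-0.002,-1],[0.04,0.01,0,0,0.0005,-0.002,-1],[0.04,0.01,0,0,0.0005,-0.002,-1],[0.04,0.01,0,0,0.0005,-0.002,-1],[0.04,0.01,0,0,0.0005,-0.002,-1],[0.04,0.01,0,0,0.0005,-0.002,-1],[0.04,0.01,0,0,0.0005,-0.002,-1],[0.04,0.01,0,0,0.0005,-0.002,-1],[0.04,0.01,0,0,0.0005,-0.002,-1]]]'

```text
time_s: 14.93
tool_pos: [0.5677, -0.0026, 0.128]
tcp_rot: [1.538, 2.599, 0.279]
wrist_force: [0.1, -1.8, -1.9]
gripper_width: 0.0155
```

```bash
python3 est.py .0 .215
```

```text
t 14.93 TCP [ 0.5677 -0.0026  0.128 ] grasp [ 0.5642 -0.0045  0.1466] F [ 0.13 -1.79 -1.9 ] M [-0.367  0.215 -0.093] w 0.0155
tool tilt(lift) from y: 0.2141 yaw y 0.5018 -> flap ang by yaw 0.0022 x tilt 0.0002
lat by height 0.2097 flap ang by pos 0.0056 r 0.2147 expected r 0.2159
force along +x_flap (reaction) -1.64
target TCP [ 0.5684 -0.0011  0.1284] shift tool cm [ 0.1   0.14 -0.01] turn [-0.0009  0.0002 -0.0022]
```

Emit:
move_arm --commands '[[[0.04,0.01,0,0,0.0005,-0.002,-1],[0.04,0.01,0,0,0.0005,-0.002,-1],[0.04,0.01,0,0,0.0005,-0.002,-1],[0.04,0.01,0,0,0.0005,-0.002,-1],[0.04,0.01,0,0,0.0005,-0.002,-1],[0.04,0.01,0,0,0.0005,-0.002,-1],[0.04,0.01,0,0,0.0005,-0.002,-1],[0.04,0.01,0,0,0.0005,-0.002,-1],[0.04,0.01,0,0,0.0005,-0.002,-1],[0.04,0.01,0,0,0.0005,-0.002,-1]]]'

```text
time_s: 15.77
tool_pos: [0.5663, 0.0018, 0.1282]
tcp_rot: [1.51, 2.619, 0.282]
wrist_force: [0.6, -1.8, -1.7]
gripper_width: 0.0157
```

```bash
python3 est.py .0 .215
```

```text
t 15.77 TCP [0.5663 0.0018 0.1282] grasp [ 5.628e-01 -2.000e-04  1.467e-01] F [ 0.63 -1.83 -1.65] M [-0.404  0.194 -0.083] w 0.0157
tool tilt(lift) from y: 0.2138 yaw y 0.5244 -> flap ang by yaw -0.0204 x tilt 0.0012
lat by height 0.2113 flap ang by pos -0.0155 r 0.2147 expected r 0.2159
force along +x_flap (reaction) -1.9
target TCP [ 0.5684 -0.0011  0.1284] shift tool cm [-0.36  0.04 -0.02] turn [-0.0012 -0.0055  0.0199]
```

Emit:
move_arm --commands '[[[0.03,0.005,0,0,0,-0.001,-1],[0.03,0.005,0,0,0,-0.001,-1],[0.03,0.005,0,0,0,-0.001,-1],[0.03,0.005,0,0,0,-0.001,-1],[0.03,0.005,0,0,0,-0.001,-1],[0.03,0.005,0,0,0,-0.001,-1],[0.03,0.005,0,0,0,-0.001,-1],[0.03,0.005,0,0,0,-0.001,-1],[0.03,0.005,0,0,0,-0.001,-1],[0.03,0.005,0,0,0,-0.001,-1]]]'

```text
time_s: 16.6
tool_pos: [0.5654, 0.0042, 0.1283]
tcp_rot: [1.494, 2.625, 0.28]
wrist_force: [-0.3, -3.3, -2.6]
gripper_width: 0.0156
```

```bash
python3 est.py .0 .215
```

```text
t 16.6 TCP [0.5654 0.0042 0.1283] grasp [0.562  0.0022 0.1469] F [-0.32 -3.3  -2.56] M [-0.679  0.148 -0.174] w 0.0156
tool tilt(lift) from y: 0.2138 yaw y 0.5361 -> flap ang by yaw -0.0321 x tilt -0.0027
lat by height 0.2136 flap ang by pos -0.0273 r 0.2146 expected r 0.2158
force along +x_flap (reaction) -2.69
target TCP [ 0.5684 -0.0011  0.1284] shift tool cm [-0.61 -0.01 -0.01] turn [-0.0012 -0.004   0.0314]
```

Emit:
move_arm --commands '[[[0.02,0,0,0,0,0,-1],[0.02,0,0,0,0,0,-1],[0.02,0,0,0,0,0,-1],[0.02,0,0,0,0,0,-1],[0.02,0,0,0,0,0,-1],[0.02,0,0,0,0,0,-1],[0.02,0,0,0,0,0,-1],[0.02,0,0,0,0,0,-1],[0.02,0,0,0,0,0,-1],[0.02,0,0,0,0,0,-1]]]'

```text
time_s: 17.43
tool_pos: [0.5655, 0.0042, 0.1284]
tcp_rot: [1.493, 2.622, 0.277]
wrist_force: [1.1, -4.4, -3.7]
gripper_width: 0.0159
```

```bash
python3 est.py .0 .215
```

```text
t 17.43 TCP [0.5655 0.0042 0.1284] grasp [0.5619 0.0022 0.1469] F [ 1.15 -4.36 -3.72] M [-0.93  -0.034 -0.194] w 0.0159
tool tilt(lift) from y: 0.2141 yaw y 0.536 -> flap ang by yaw -0.032 x tilt -0.0062
lat by height 0.2139 flap ang by pos -0.0277 r 0.2146 expected r 0.2158
force along +x_flap (reaction) -4.34
target TCP [ 0.5684 -0.0011  0.1284] shift tool cm [-0.61 -0.02 -0.01] turn [-0.0008 -0.0005  0.0313]
```

Emit:
move_arm --commands '[[[0.012,-0.05,0.15,0.02,0,0,-1],[0.012,-0.05,0.2,0.027,0,0,-1],[0.012,-0.05,0.2,0.027,0,0,-1],[0.012,-0.05,0.2,0.027,0,0,-1],[0.012,-0.05,0.2,0.027,0,0,-1],[0.012,0,0,0,0,0,-1],[0.012,0,0,0,0,0,-1],[0.012,0,0,0,0,0,-1],[0.012,0,0,0,0,0,-1],[0.012,0,0,0,0,0,-1]]]'

```text
time_s: 18.27
tool_pos: [0.5643, 0.0035, 0.1199]
tcp_rot: [1.533, 2.689, 0.09]
wrist_force: [0.3, -5.3, -1.3]
gripper_width: 0.0156
```

```bash
python3 est.py -.028 .0;python3 - <<'E'
from h import *
from workcell import arm
P=[.4224,.0828,2.0748]
for c in("wrist","scene"):
    d=arm.camera(c); im=cv2.cvtColor(d["pixels"],cv2.COLOR_RGB2BGR)
    q=proj(d,box2w(P,[(-.1,-.122,.131)]))
    cv2.imwrite(f"pics/{c}6.png",im)
    if c!="wrist":
        u,v=q[0].astype(int)
        cv2.imwrite(f"pics/{c}6z.png",cv2.resize(im[v-40:v+40,u-50:u+50],None,fx=7,fy=7,interpolation=cv2.INTER_CUBIC))
E
```

```text
t 18.27 TCP [0.5643 0.0035 0.1199] grasp [0.563  0.003  0.1389] F [ 0.29 -5.27 -1.28] M [-0.853 -0.085 -0.089] w 0.0156
tool tilt(lift) from y: 0.0731 yaw y 0.5349 -> flap ang by yaw -0.0309 x tilt -0.0102
lat by height 0.1053 flap ang by pos -0.0281 r 0.2159 expected r 0.2171
force along +x_flap (reaction) -4.69
target TCP [0.5645 0.0035 0.112 ] shift tool cm [ 0.   -0.04  0.79] turn [0.0731 0.0101 0.0025]
```

View pics/wrist6.png

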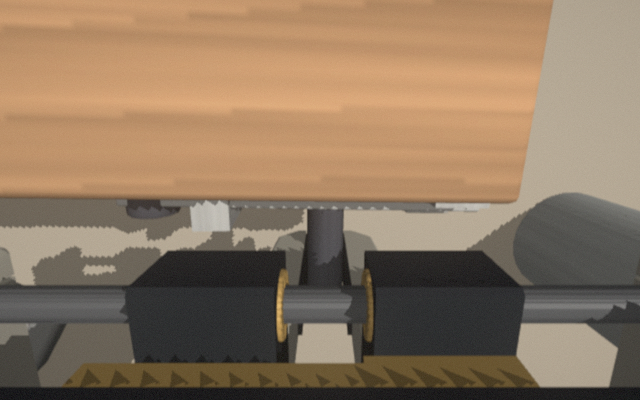

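View pics/scene6z.png

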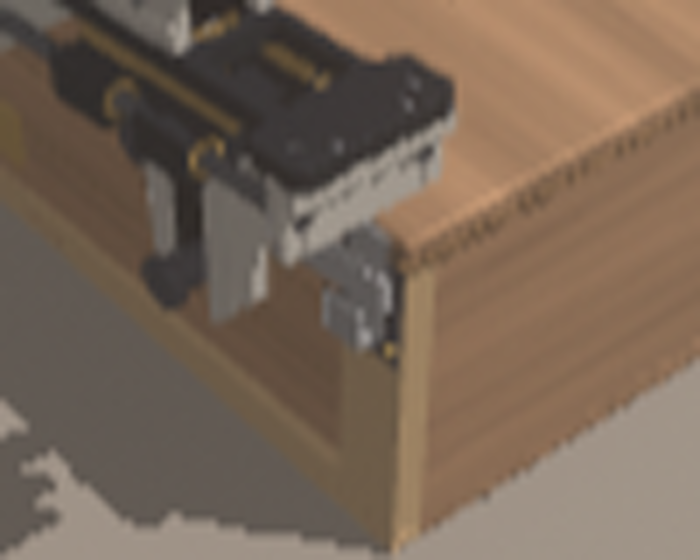

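Emit:
move_arm --commands '[[[0.008,-0.02,0.16,0.015,0.001,0,-1],[0.008,-0.02,0.16,0.015,0.001,0,-1],[0.008,-0.02,0.16,0.015,0.001,0,-1],[0.006,0,0.16,0.015,0.001,0,-1],[0.006,0,0.12,0.012,0.001,0,-1],[0.004,0,0,0,0,0,-1],[0.004,0,0,0,0,0,-1],[0.004,0,0,0,0,0,-1],[0.004,0,0,0,0,0,-1],[0.004,0,0,0,0,0,-1]]]'

```text
time_s: 19.2
tool_pos: [0.5632, 0.0029, 0.1125]
tcp_rot: [-1.554, -2.728, 0.024]
wrist_force: [-0.3, -6.0, 1.6]
gripper_width: 0.0154
```

```bash
python3 est.py -.028 .0
```

```text
t 19.2 TCP [0.5632 0.0029 0.1125] grasp [0.5634 0.0031 0.1315] F [-0.3  -6.02  1.65] M [-0.832  0.175 -0.046] w 0.0154
tool tilt(lift) from y: -0.0143 yaw y 0.5354 -> flap ang by yaw -0.0314 x tilt -0.0062
lat by height 0.0072 flap ang by pos -0.0279 r 0.2163 expected r 0.2175
force along +x_flap (reaction) -5.04
target TCP [0.5645 0.0035 0.112 ] shift tool cm [-0.01  0.14  0.05] turn [-0.0143  0.0062  0.0034]
```

Emit:
move_arm --commands '[[[-0.01,0,0,0,0,0,-1],[-0.01,0,0,0,0,0,-1],[-0.01,0,0,0,0,0,-1],[-0.01,0,0,0,0,0,-1],[-0.01,0,0,0,0,0,-1],[0,0,0,0,0,0,-1],[0,0,0,0,0,0,-1],[0,0,0,0,0,0,-1],[0,0,0,0,0,0,-1],[0,0,0,0,0,0,-1]]]'

```text
time_s: 20.03
tool_pos: [0.5631, 0.0029, 0.1124]
tcp_rot: [-1.553, -2.727, 0.025]
wrist_force: [-0.6, -4.6, 0.9]
gripper_width: 0.0157
```

```bash
python3 est.py -.028 .0;python3 - <<'E'
from h import *
from workcell import arm
P=[.4224,.0828,2.0748]
for c in("scene",):
    d=arm.camera(c); im=cv2.cvtColor(d["pixels"],cv2.COLOR_RGB2BGR)
    q=proj(d,box2w(P,[(-.1,-.122,.131)]))
    if c!="wrist":
        u,v=q[0].astype(int)
        cv2.imwrite(f"pics/{c}7z.png",cv2.resize(im[v-40:v+40,u-50:u+50],None,fx=7,fy=7,interpolation=cv2.INTER_CUBIC))
E
```

```text
t 20.03 TCP [0.5631 0.0029 0.1124] grasp [0.5633 0.0032 0.1314] F [-0.56 -4.6   0.85] M [-0.733  0.159 -0.028] w 0.0157
tool tilt(lift) from y: -0.0156 yaw y 0.5354 -> flap ang by yaw -0.0314 x tilt -0.0053
lat by height 0.0059 flap ang by pos -0.028 r 0.2163 expected r 0.2175
force along +x_flap (reaction) -3.68
target TCP [0.5645 0.0035 0.112 ] shift tool cm [-0.01  0.15  0.04] turn [-0.0156  0.0053  0.0034]
```

View pics/scene7z.png

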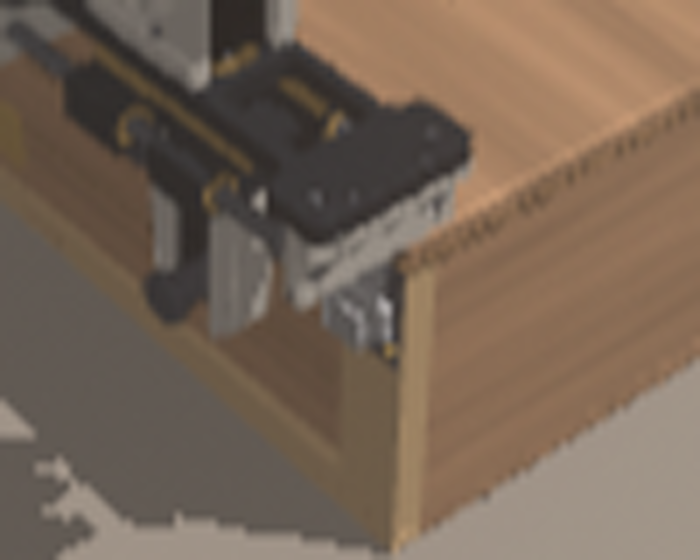

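Emit:
move_arm --commands '[[[-0.03,0,0,0,0,0,-1],[-0.03,0,0,0,0,0,-1],[-0.03,0,0,0,0,0,-1],[-0.03,0,0,0,0,0,-1],[-0.03,0,0,0,0,0,-1],[-0.03,0,0,0,0,0,-1],[-0.03,0,0,0,0,0,-1],[-0.03,0,0,0,0,0,-1],[-0.03,0,0,0,0,0,-1],[-0.03,0,0,0,0,0,-1]]]'

```text
time_s: 20.92
tool_pos: [0.5632, 0.0026, 0.1123]
tcp_rot: [-1.551, -2.723, 0.022]
wrist_force: [-1.6, -1.3, 2.4]
gripper_width: 0.0158
```

```bash
python3 est.py -.028 .0
```

```text
t 20.92 TCP [0.5632 0.0026 0.1123] grasp [0.5635 0.0028 0.1313] F [-1.6  -1.27  2.45] M [-0.392  0.325 -0.062] w 0.0158
tool tilt(lift) from y: -0.0162 yaw y 0.5356 -> flap ang by yaw -0.0316 x tilt -0.0004
lat by height 0.0041 flap ang by pos -0.0261 r 0.2163 expected r 0.2175
force along +x_flap (reaction) -0.28
target TCP [0.5645 0.0035 0.112 ] shift tool cm [0.02 0.16 0.03] turn [-0.0162  0.0005  0.0036]
```

Emit:
move_arm --commands '[[[-0.04,0,0,0,0,0,-1],[-0.04,0,0,0,0,0,-1],[-0.04,0,0,0,0,0,-1],[-0.04,0,0,0,0,0,-1],[-0.04,0,0,0,0,0,-1],[-0.04,0,0,0,0,0,-1],[-0.04,0,0,0,0,0,-1],[-0.04,0,0,0,0,0,-1],[-0.04,0,0,0,0,0,-1],[-0.04,0,0,0,0,0,-1]]]'

```text
time_s: 21.75
tool_pos: [0.5636, 0.0016, 0.1122]
tcp_rot: [-1.548, -2.719, 0.019]
wrist_force: [-3.9, 1.6, 4.4]
gripper_width: 0.0155
```

```bash
python3 est.py -.028 .0
```

```text
t 21.75 TCP [0.5636 0.0016 0.1122] grasp [0.5639 0.0016 0.1312] F [-3.88  1.56  4.42] M [ 0.218  0.655 -0.053] w 0.0155
tool tilt(lift) from y: -0.0171 yaw y 0.5355 -> flap ang by yaw -0.0315 x tilt 0.0052
lat by height 0.0031 flap ang by pos -0.0206 r 0.2163 expected r 0.2175
force along +x_flap (reaction) 3.29
target TCP [0.5645 0.0035 0.112 ] shift tool cm [0.12 0.18 0.02] turn [-0.0171 -0.0052  0.0035]
```

Emit:
move_arm --commands '[[[0.02,0,0,0,0,0,-1],[0.02,0,-0.02,0,0,0,0],[0,0,0,0,0,0,1],[0,0,0,0,0,0,1],[0,0,0,0,0,0,1],[0,0,0,0,0,0,1],[0,0,0,0,0,0,1],[0,0,0,0,0,0,1],[0,0,0,0,0,0,1],[0,0,0,0,0,0,1]]]'

```text
time_s: 22.58
tool_pos: [0.5665, 0.001, 0.1118]
tcp_rot: [-1.551, -2.724, 0.017]
wrist_force: [-0.2, -0.2, 0.6]
gripper_width: 0.0707
```

```bash
python3 est.py -.028 .0;python3 - <<'E'
from h import *
from workcell import arm
P=[.4224,.0828,2.0748]
for c in("scene","wrist"):
    d=arm.camera(c); im=cv2.cvtColor(d["pixels"],cv2.COLOR_RGB2BGR)
    q=proj(d,box2w(P,[(-.1,-.122,.131)]))
    if c!="wrist":
        u,v=q[0].astype(int)
        im=cv2.resize(im[v-40:v+40,u-50:u+50],None,fx=7,fy=7,interpolation=cv2.INTER_CUBIC)
    cv2.imwrite(f"pics/{c}8z.png",im)
E
```

```text
t 22.58 TCP [0.5665 0.001  0.1118] grasp [0.5667 0.0011 0.1308] F [-0.16 -0.21  0.58] M [-0.022  0.001  0.001] w 0.0707
tool tilt(lift) from y: -0.0129 yaw y 0.5356 -> flap ang by yaw -0.0316 x tilt 0.0011
lat by height -0.0025 flap ang by pos -0.014 r 0.2188 expected r 0.2175
force along +x_flap (reaction) -0.1
target TCP [0.5645 0.0035 0.112 ] shift tool cm [ 0.32 -0.04 -0.02] turn [-0.0129 -0.0011  0.0036]
```

View pics/scene8z.png

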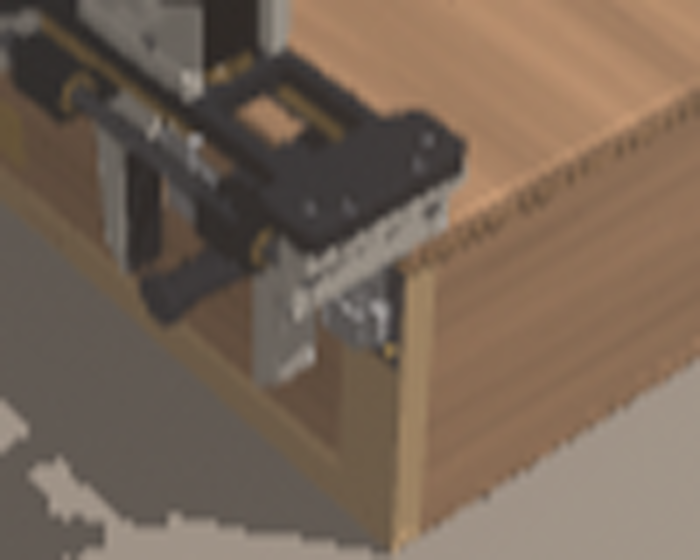

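View pics/wrist8z.png

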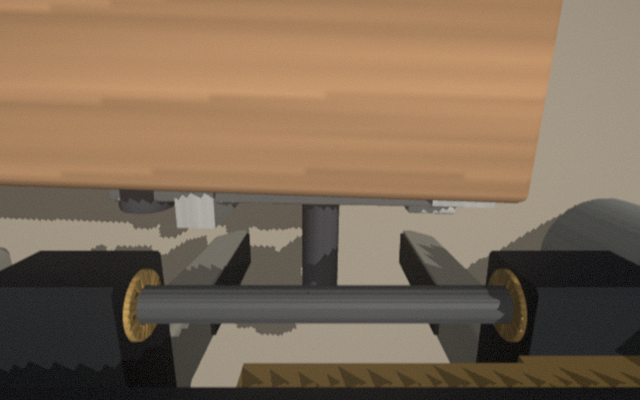

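Emit:
move_arm --commands '[[[0,0,0,0,0,0,1],[0,0,0,0,0,0,1],[0,0,-0.5,0,0,0,1],[0,0,-1,0,0,0,1],[0,0,-1.5,0,0,0,1],[-0.3,0,-2,0,0,0,1],[-0.3,0,-2.5,0,0,0,1],[-0.3,0,-2.5,0,0,0,1],[-0.3,0,-2,0,0,0,1],[0,0,-1,0,0,0,1]]]'

```text
time_s: 23.52
tool_pos: [0.5721, -0.0083, 0.2495]
tcp_rot: [-1.547, -2.72, 0.019]
wrist_force: [1.3, 0.6, -0.4]
gripper_width: 0.0927
```

Emit:
move_arm --commands '[[[-0.5,-1,-2,0,0,0,1],[-0.5,-2,-2,0,0,0,1],[-0.5,-2,-2,0,0,0,1],[-0.5,-2,-2,0,0,0,1],[0,-2,-1,0,0,0,1],[0,-1,0,0,0,0,1],[0,0,0,0,0,0,1],[0,0,0,0,0,0,1],[0,0,0,0,0,0,1],[0,0,0,0,0,0,1]]]'

```text
time_s: 24.35
tool_pos: [0.4963, -0.0773, 0.3554]
tcp_rot: [1.551, 2.73, -0.014]
wrist_force: [1.0, -0.8, 0.1]
gripper_width: 0.0926
```

```bash
python3 st.py;python3 - <<'E'
from h import *
from workcell import arm
P=[.4224,.0828,2.0748]
for c in("scene","side"):
    d=arm.camera(c); im=cv2.cvtColor(d["pixels"],cv2.COLOR_RGB2BGR)
    for lat in(0,.06):
      for th in (-.03,-.02,0):
        print(c,lat,th,proj(d,box2w(P,flap2box(th,barpt(lat,[(-.062,-.075,0),(-.013,-.138,0)])))).round(1).tolist())
    cv2.imwrite(f"pics/{c}9.png",im)
    q=proj(d,box2w(P,[(-.1,-.1,.131)])); u,v=q[0].astype(int)
    cv2.imwrite(f"pics/{c}9z.png",cv2.resize(im[v-40:v+40,u-50:u+50],None,fx=7,fy=7,interpolation=cv2.INTER_CUBIC)); print("crop",u-50,v-40)
E
```

```text
t 24.35 pos [ 0.4963 -0.0773  0.3554] F [ 0.95 -0.81  0.11] M [-0.052  0.028 -0.   ] w 0.0926
yaw y 0.5377
[[-0.512  0.859 -0.003]
 [ 0.859  0.512 -0.008]
 [-0.006 -0.007 -1.   ]]
scene 0 -0.03 [[305.1, 204.1], [336.0, 208.5]]
scene 0 -0.02 [[304.3, 204.4], [335.1, 208.9]]
scene 0 0 [[302.7, 204.9], [333.4, 209.9]]
scene 0.06 -0.03 [[305.0, 202.8], [336.0, 206.1]]
scene 0.06 -0.02 [[304.2, 203.1], [335.2, 206.5]]
scene 0.06 0 [[302.6, 203.5], [333.5, 207.5]]
crop 275 157
side 0 -0.03 [[312.8, 210.6], [323.1, 188.5]]
side 0 -0.02 [[313.0, 211.3], [323.6, 189.2]]
side 0 0 [[313.4, 212.6], [324.5, 190.6]]
side 0.06 -0.03 [[312.7, 209.6], [323.0, 186.6]]
side 0.06 -0.02 [[312.9, 210.3], [323.5, 187.3]]
side 0.06 0 [[313.4, 211.6], [324.5, 188.7]]
crop 256 154
```

View pics/scene9z.png

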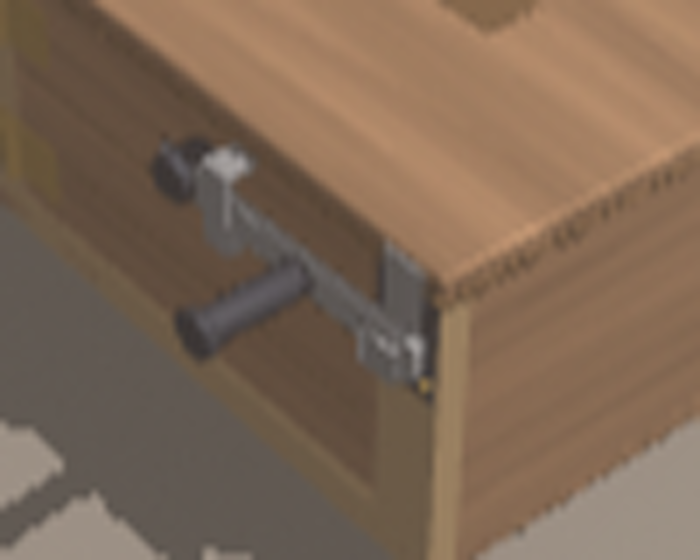

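View pics/side9z.png

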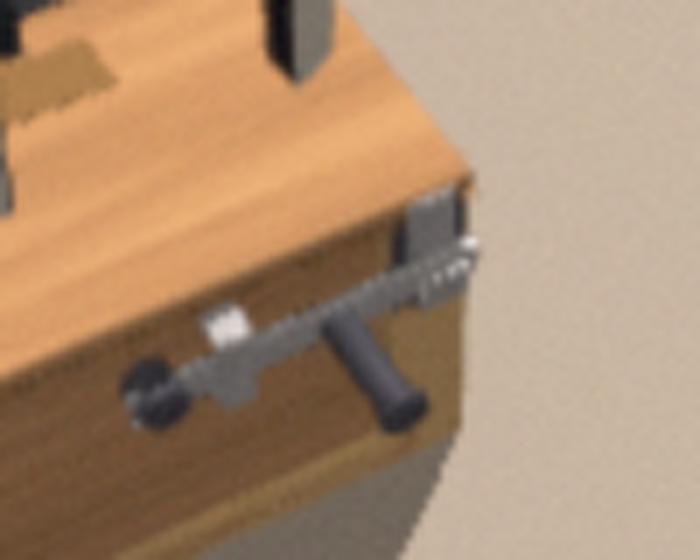

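View pics/side9.png

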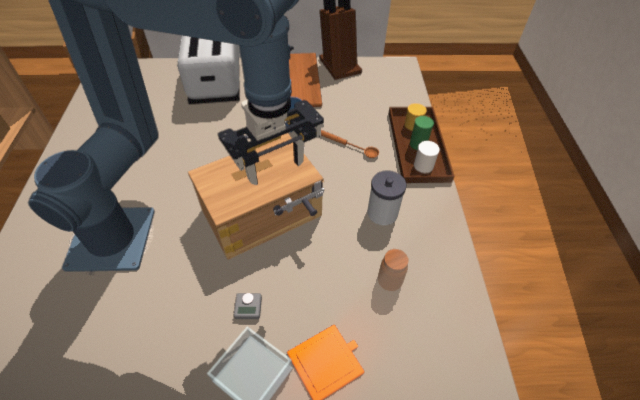

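Run:
```python
from workcell import arm
o=arm.get_obs(); print(o["time_s"],abs(o["joint_velocities"]).max()); print(arm.finish_job())
```

```text
24.45 0.0029343246819745874
the job is handed in; nothing more can be done
None
```

The flap is shut and latched, and I handed the job in at 24.5 s; no verdict was reported.

**What I did**
- I pinched the pin at 8 N and lifted the bar to about 0.21 rad, turning the tool with it.
- I swung the flap in until the bar met the back plate, at about -0.028 rad by my estimate. That puts the plate roughly 3 mm in front of the box's front plane.
- The tool stopped moving there. The wrist read about 4.3 N along the flap normal, peaking at 5 N while lowering. I put roughly 1.5 N of that down to the spring, so I estimate about 3 N on the catch.
- I lowered the bar behind the striker with a light inward push, then opened the gripper and withdrew upward.

**What the last checks showed**
- **Held:** before release I pulled the flap outward. It stopped after about 1.5 mm with 3.3 N of resistance, so the striker appears to hold it.
- **Level:** the bar was back at the height where I first gripped it, which puts the latch angle near 0.
- **Still shut:** after release, both cameras showed the flap shut, with the bar in the slot behind the striker.
- **Clear:** the gripper was well clear of everything and the arm was still. The bystanders in view looked unmoved, but I checked this only by eye; the mug was hidden by the arm in the last side picture I viewed.

**One disagreement:** in the final scene picture the bar's end appeared about 2.5 pixels higher than my model of a level bar predicts. The original box fit was off by up to about 3 pixels, so I trusted the height and force readings.

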